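# Run the red cap nut onto the strip clamp's quick-thread stud

## Robot

A 6-joint arm with a two-finger parallel gripper is mounted at the origin on a cart in front of the work surface, level with it; the furniture and walls round the work are solid. World frame = base frame: x ahead of the robot, y to its left, z up, the work surface at z = 0. Lengths are in mm, angles in rad, forces in N, time in s.
With the tool pointing down it reaches from about 250 to 775 mm from the base axis. Payload 8.9 kg.
Tool frame: the origin (TCP) lies midway between the tips of the shut fingers; the grasp point (between the pads) lies 19 mm behind it; z points along the fingers, y is the line along which they close (so a half turn about z gives the same grasp; the last joint's range is limited). The gripper opens to 85 mm and grips with 20 to 120 N. Pads are 22 mm wide; open, the fingers measure 114 mm over their backs; the gripper's body (76 mm by 85 mm) begins 54 mm behind the grasp point. The pads swing forward as they close: fully open they stand 13 mm farther back than shut.
Start: joints at [-1.45, 0.291, -0.153, 1.127, 0, 1.431], TCP at [134.867, -507.38, 231.305] pointing down, gripper open.
Joint ranges: [-2.52, 2.52], [-0.91, 1.74], [-1.3, 1.37], [-1.96, 2.02], [-1.52, 1.47], [-3.14, 3.14]. Speed limits (rad/s): [2.22, 2.22, 2.79, 3.14, 3.14, 3.14].

## Interface

Orientations are given as a rotation vector (axis times angle).
In Python, from plant import observe, grab_frame, get_calibration, job_done gives the robot as it stands. The module is installed in compiled form; this text tells all that it offers.
- The arm moves only by the tool carry_out, never from a script. Its argument "targets" is a list that holds one entry, the list of rows, each a list of 7 numbers: the shift along the tool's x, y, z in cm, then the turn, a rotation vector about the tool's x, y, z in degrees, then the opening, from 0 (shut) to 1 (fully open). In form: [[[x, y, z, ax, ay, az, claw], ...]]. A call has exactly 8 rows; each row is the pose to reach, as a shift and turn from the pose commanded when the call began, along the tool's axes at that moment; what a row does not reach only later rows make up. A row lasts 1/12 s, in which the tool goes at most 41.7 mm and 7.16 degrees, less where a joint would pass 70% of its speed; a pose out of reach is approached as far as the arm can. A call with a gripper value outside its range is refused whole. The fingers move at their own pace and stop on an object; "newtons" is the grip in N (left out, the last holds). Time passes only in rows, so rows that repeat a pose let the fingers close, or fill a call up. It gives the time, the measured TCP pose, the force, the opening and the grip force at its end, in the units of the state.
- observe(): the state, without advancing time (a new reading comes with each control period).
- grab_frame(name): name is "scene" or "top"; returns the picture (420x560x3 uint8, red, green, blue); there is no depth.
- get_calibration(name): a dict with "fx", "fy", "cx", "cy" (pixels), "world_to_cam" (4x4, takes a point from world to camera coordinates). Camera axes: x right, y down, z forward; pixel columns grow to the right and rows downward; lengths in mm; the calibration is good to about 2 mm. A picture is of the moment at which its call begins. get_calibration takes no time and is no camera call.
- job_done(): hands the job in; it is judged then, once.
The state is a dict: "t": time; "qpos": joint angles; "qd": joint speeds; "tau": joint torques, N m; "eef_pos": TCP position; "tool_rot": TCP orientation; "ft_force": force on the tool from outside, world axes, zero at the start; "moment": the same for the moment, N m; "finger_gap": finger opening in mm; "gripper_force": force on a finger pad.
Only numpy, scipy, OpenCV 4.12 (cv2) and the standard library are available. Lean on these libraries where they do the work, as an engineer would, in place of code of your own. Each camera call takes 0.05 s, during which the arm holds its last target. There are 200 camera calls.

## Task

Fasten the strip clamp: set the red cap nut upright over the clamp's steel stud, turn it backward (anticlockwise seen from above) under light pressure until it drops into the thread start (it may drop at once), then turn it forward (clockwise) until it comes up firm and has pressed the clamp's plate down, and let go. Do not force the nut against the clamp, and leave the other things where they are.

Things in the scene. Friction and masses are not known exactly. Their poses are not given: they have to be found in the camera images.
- nut: red cap nut, loose, about 120 g, upright on the bench at any yaw: a cap 47 mm in diameter and 34 mm tall, open below (skirt wall 4.5 mm, cavity 31 mm deep), with a grip bar on top, 40 mm long, 11 mm thick, 30 mm tall (34 to 64 mm above the underside; a white dash near one end). Origin: centre of its underside; z up its axis; x along the bar, so fingers close along y
- nut_grip (a point): where to grip: on the nut's axis, 56 mm above its underside (22 mm above the cap's top, 8 mm below the bar's top); same axes as the nut. A grip of 20 to 30 N is enough for all the turning
- nut_pins (a point): on the nut's axis, 4 mm above its underside: the level of three round steel pins of 5.5 mm diameter inside the skirt, which point inward, 120 degrees apart; between their tips is a bore of 24.6 mm. One pin points along the nut's +x
- clamp: strip clamp, fixed to the bench: blue base 76 x 70 x 14 mm, on it a brass strip and a dark rail, above them an aluminium pressure plate 70 x 56 x 5 mm (its top 27.6 mm above the bench when free). A steel stud stands in the middle. Origin: centre of the base's underside, on the stud's axis, at bench height; z up
- stud_foot (a point): point on the stud's axis where it leaves the base, 14 mm above the bench
- stud_tip (a point): top of the stud's tapered tip, 54 mm above the bench, 12 mm across there, widening to the core of 22 mm diameter 7 mm lower, which guides the nut's pins
- stud_crown (a point): on the stud's axis, 40 mm above the bench: its flat ring-shaped crown, 34 mm in diameter, on which the pins come to rest (nut's underside then at 39 mm). Three notches 8.2 mm wide, 120 degrees apart, cut it; their angle is not told and differs each run. A dark tooth 6 mm high before each notch stops pins that come clockwise (underside at 45 mm if the pins land on the teeth)
- stud_start (a point): on the stud's axis, at the notches' floor, 30.5 mm above the bench. Turned anticlockwise by up to 2.0 rad, slowly and under 2 to 8 N of downward pressure (notches are under 3 mm wider than pins), the pins fall into the notches; if they bind half-way, ease back a little; the nut can then go down to 29 mm (underside) and turns no further that way. If pins meet notches when set on, it drops at once
- plate (a joint): how far the sprung pressure plate is pressed down, m: 0 free, 0.0025 with the nut home. Clockwise from the start, the thread takes the nut down 5 mm per rad (1.5 mm of play); its skirt meets the plate after 0.3 to 0.9 rad; the solid stop comes 1.1 to 1.6 rad from the start, underside at 25 mm. Up to the stop it takes under 0.25 N m; 0.3 to 0.5 is firm, over 0.7 is forcing. The thread holds when let go
- tape_roll: loose roll of white tape, 75 mm across, 25 mm tall; stays where it is. Origin: centre of its underside
- scrap_tin: loose round grey tin without lid, 67 mm across, 45 mm tall; stays where it is. Origin: centre of its underside
- charcoal_block: loose black block 50 x 75 x 25 mm; stays where it is. Origin: centre of its underside
- pliers_flat: loose red-handled pliers lying flat, 37 x 139 x 10 mm; stay where they are. Origin: centre of the underside
Mind the look-alikes: they are no part of the job. What is shaped like the nut but orange or purple is not meant.

How it is judged:
By the outcome, as a careful person would: the job done as asked, in the order asked, and still so for the second after the job is handed in, with the robot touching nothing.
It also fails if it takes over 64 s, if anything falls off the work surface, if the arm or the gripper's body presses on something with over 40 N, if the wrist force passes 120 N, or if a joint passes its speed limit or range.

## Working session

There is one attempt and no reset: what is moved stays moved. The work goes in short steps, Python scripts to look and compute and a tool call to move; the robot and the scene stay as the last step left them, time stands still between calls to the robot, and variables do not carry over. Pictures are saved under pics/ and viewed, at most 10 in all, crops included, and the job is handed in when it is done.

Besides the shell and the picture viewer there is one more tool, called after ">>>" as name(argument=value, ...), one argument or row to a line, values as JSON. carry_out: Moves the arm, as the interface text tells. Its arguments: {"type":"object","properties":{"targets":{"type":"array","items":{"type":"array","items":{"type":"array","items":{"type":"number"}}}},"newtons":{"type":"number"}},"required":["targets"]}

```bash
mkdir -p pics
python3 - <<'E'
from plant import *
import cv2
for n in("scene","top"):
    f=grab_frame(n); cv2.imwrite(f"pics/{n}0.png",f[:,:,::-1])
    c=get_calibration(n); print(n,c)
s=observe();print(s)
E
```

```text
scene {'fx': 518.2814888659972, 'fy': 518.2814888659972, 'cx': 277.77495453070867, 'cy': 209.6724139223103, 'world_to_cam': array([[-7.22613791e-01, -6.91164055e-01,  1.10253363e-02,
         4.38888792e+02],
       [-3.05387670e-01,  3.04893493e-01, -9.02096630e-01,
         2.21733045e+02],
       [ 6.20135211e-01, -6.55234467e-01, -4.31393223e-01,
         9.08158748e+02],
       [ 0.00000000e+00,  0.00000000e+00,  0.00000000e+00,
         1.00000000e+00]])}
top {'fx': 507.0377616533276, 'fy': 507.0377616533276, 'cx': 287.1883334916173, 'cy': 210.2993807963134, 'world_to_cam': array([[-3.53447885e-02, -9.99361030e-01,  5.31771034e-03,
         7.05805965e+01],
       [-9.76973593e-01,  3.34317137e-02, -2.10724749e-01,
         5.84612829e+02],
       [ 2.10412322e-01, -1.26432843e-02, -9.77530972e-01,
         9.60931221e+02],
       [ 0.00000000e+00,  0.00000000e+00,  0.00000000e+00,
         1.00000000e+00]])}
{'t': 0.1, 'qpos': array([-1.45027494e+00,  2.91258697e-01, -1.54024971e-01,  1.12669260e+00,
        1.20021283e-05,  1.43147787e+00]), 'qd': array([ 9.89994287e-04, -9.00383447e-05,  2.44070262e-03,  3.85391784e-04,
       -9.16827110e-04,  1.43362265e-03]), 'tau': array([ 1.59638006e-03, -5.37977135e+01,  3.31918752e+01,  9.29385336e-03,
       -1.60743170e-04, -5.52060328e-06]), 'eef_pos': array([ 134.83826   , -506.99784709,  230.78133152]), 'tool_rot': array([-3.11394633e+00, -4.06855365e-01, -3.62578163e-05]), 'ft_force': array([ 0.10416116,  0.00785278, -0.37484814]), 'moment': array([0.0256623 , 0.00972933, 0.02566026]), 'gripper_force': 0.0, 'finger_gap': 85.80797030943}
```

View pics/scene0.png

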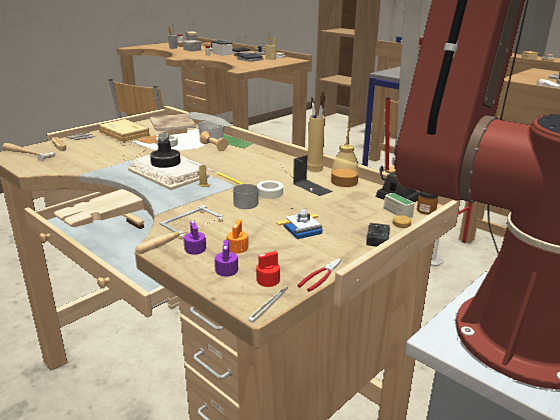

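View pics/top0.png

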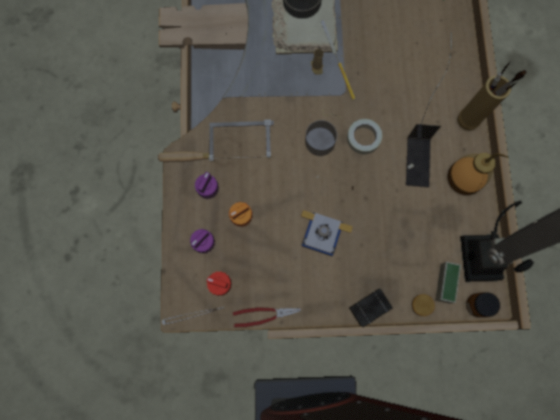

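Scene: the red nut is at about (268,268), the clamp at (304,222). Top: nut at (218,284), clamp at (323,233). I'll enlarge both.

Run:
```python
import cv2,numpy as np
s=cv2.imread("pics/scene0.png");t=cv2.imread("pics/top0.png");t=cv2.convertScaleAbs(t,alpha=1.6)
def c(i,x,y,w=50,h=37):return cv2.resize(i[y:y+h,x:x+w],(400,296),interpolation=cv2.INTER_CUBIC)
a=np.vstack([np.hstack([c(s,245,248),c(s,280,203)]),np.hstack([c(t,195,266),c(t,298,215)])])
cv2.imwrite("pics/crop0.png",a)
```

```text
(no output)
```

View pics/crop0.png

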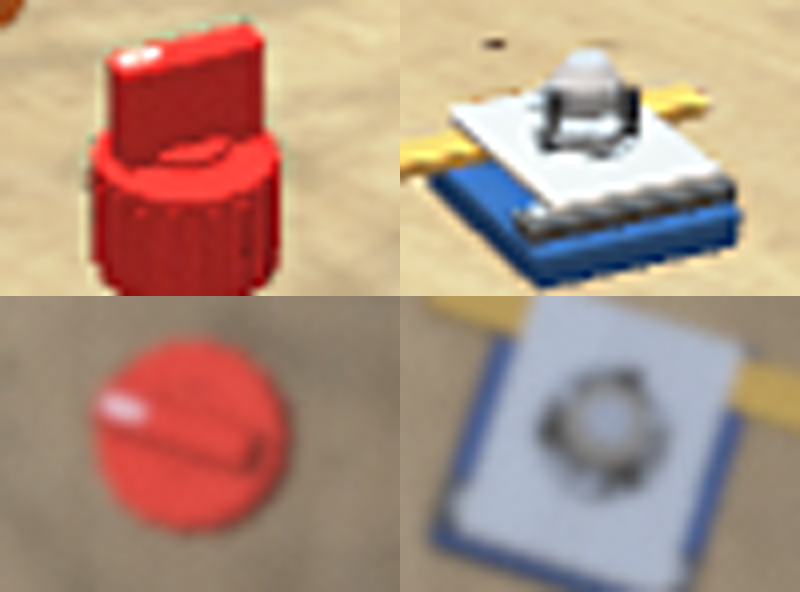

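Crops (8x): scene bar top centre at about (268,254), dash on the left; top view bar top centre at about (217.5,282.5), dash end at left. Stud tip is at about scene (303.5,210) and top (323.5,230). Three dark teeth show around the stud in the top view.

```bash
cat > h.py <<'E'
import numpy as np
from plant import *
from scipy.spatial.transform import Rotation as R
C={n:get_calibration(n) for n in("scene","top")}
def back(n,uv,z):
    c=C[n];W=c["world_to_cam"];Rm=W[:3,:3];o=-Rm.T@W[:3,3]
    d=Rm.T@np.array([(uv[0]-c["cx"])/c["fx"],(uv[1]-c["cy"])/c["fy"],1]);return (o+d*(z-o[2])/d[2])[:2]
def proj(n,p):
    c=C[n];q=c["world_to_cam"]@np.r_[p,1];return np.array([c["fx"]*q[0]/q[2]+c["cx"],c["fy"]*q[1]/q[2]+c["cy"]])
def st():
    s=observe();print("t",round(s["t"],2),"tcp",s["eef_pos"].round(1),"R\n",R.from_rotvec(s["tool_rot"]).as_matrix().round(3),"gap",round(s["finger_gap"],1),"gf",round(s["gripper_force"],1),"F",s["ft_force"].round(1),"M",s["moment"].round(2),"q6",s["qpos"].round(2));return s
def px(crop,o):return np.array(crop)/8+np.array(o)-0.44
E
python3 - <<'E'
from h import *
S1,S2,T1,T2=(245,248),(280,203),(195,266),(298,215)
p=lambda n,c,o,z:back(n,px(c,o),z).round(1)
print("nut bar top scene",p("scene",(186,47),S1,64),"top",p("top",(180,132),T1,64))
print("nut bar ends scene",p("scene",(114,65),S1,64),p("scene",(256,32),S1,64),"top",p("top",(98,110),T1,64),p("top",(262,150),T1,64))
print("captop centre top",p("top",(190,140),T1,30),"scene captop",p("scene",(186,152),S1,34))
print("tip scene",p("scene",(187,56),S2,54),"top",p("top",(207,122),T2,54))
for c in((230,80),(148,136),(230,182)):print("tooth",p("top",c,T2,45))
E
```

```text
nut bar top scene [448.1 196.2] top [447.7 192.2]
nut bar ends scene [454.5 214.9] [440.9 178.6] top [453.8 212.1] [442.7 172.2]
captop centre top [448.2 194.1] scene captop [447.5 196.7]
tip scene [545.8 -21.7] top [545.7 -21.6]
tooth [557.9 -28.8]
tooth [544.2  -7.2]
tooth [531.6 -27.4]
```

```bash
cat >> h.py <<'E'
def go(pos,yaw):
    """remaining shift (cm, tool axes) and turn (deg, rotvec) to reach pos, tool down, tool x at yaw deg"""
    s=observe();Rt=R.from_rotvec(s["tool_rot"])
    y=np.radians(yaw);G=R.from_matrix(np.c_[[np.cos(y),np.sin(y),0],[np.sin(y),-np.cos(y),0],[0,0,-1]])
    d=Rt.inv().apply(np.array(pos)-s["eef_pos"])/10
    print("shift",d.round(2),"turn",(Rt.inv()*G).as_rotvec(degrees=True).round(2))
E
python3 - <<'E'
from h import *
st()
for y in(71.5,-108.5):go((447.8,195.2,150),y)
print(back("top",(205,237),60),back("top",(240,212),60))
E
```

```text
t 0.1 tcp [ 134.8 -507.   230.8] R
 [[ 0.966  0.257 -0.   ]
 [ 0.257 -0.966  0.001]
 [ 0.    -0.001 -1.   ]] gap 85.8 gf 0.0 F [ 0.1  0.  -0.4] M [0.03 0.01 0.03] q6 [-1.45  0.29 -0.15  1.13  0.    1.43]
shift [ 48.29 -59.81   8.16] turn [-6.000e-02 -4.000e-02 -5.661e+01]
shift [ 48.29 -59.81   8.16] turn [-5.0000e-02  7.0000e-02  1.2339e+02]
[538.25667363 216.18344954] [586.91532402 145.54236973]
```

>>> carry_out(
  targets=[
    [[2.5, -3.1, 0, 0, 0, 0, 0.5], [5, -6.2, 0, 0, 0, 0, 0.5], [7.5, -9.3, 0, 0, 0, 0, 0.5], [10, -12.4, 0, 0, 0, 0, 0.5], [12.5, -15.5, 0, 0, 0, 0, 0.5], [15, -18.6, 0, 0, 0, 0, 0.5], [17.5, -21.7, 0, 0, 0, 0, 0.5], [20, -24.8, 0, 0, 0, 0, 0.5]],
  ],
)

```text
t: 0.77
eef_pos: [264.5, -214.5, 231.2]
tool_rot: [3.115, 0.406, 0.0]
ft_force: [2.5, -0.7, -0.2]
finger_gap: 42.7
gripper_force: 0.0
```

>>> carry_out(
  targets=[
    [[2.5, -3.1, 0, 0, 0, 0, 0.5], [5, -6.2, 0, 0, 0, 0, 0.5], [7.5, -9.3, 0, 0, 0, 0, 0.5], [10, -12.4, 0, 0, 0, 0, 0.5], [12.5, -15.5, 0, 0, 0, 0, 0.5], [15, -18.6, 0, 0, 0, 0, 0.5], [17.5, -21.7, 0, 0, 0, 0, 0.5], [20, -24.8, 0, 0, 0, 0, 0.5]],
  ],
)

```text
t: 1.43
eef_pos: [394.2, 77.0, 231.3]
tool_rot: [3.115, 0.408, 0.0]
ft_force: [1.2, -1.0, -0.4]
finger_gap: 42.7
gripper_force: 0.0
```

>>> carry_out(
  targets=[
    [[1.2, -1.5, 0.5, 0, 0, -7, 0.5], [2.4, -3, 1, 0, 0, -14, 0.5], [3.6, -4.5, 1.5, 0, 0, -21, 0.5], [4.8, -6, 2, 0, 0, -28, 0.5], [6, -7.4, 3, 0, 0, -35, 0.5], [7.2, -8.8, 4, 0, 0, -42, 0.5], [8, -10, 5, 0, 0, -49, 0.5], [8.3, -10.2, 6, 0, 0, -56, 0.5]],
  ],
)

```text
t: 2.1
eef_pos: [448.4, 196.4, 170.5]
tool_rot: [-2.552, -1.831, -0.0]
ft_force: [0.2, -0.3, 0.1]
finger_gap: 42.7
gripper_force: 0.0
```

Run:
```python
from h import *
st();go((447.8,195.2,37),71.5)
```

```text
t 2.1 tcp [448.4 196.4 170.5] R
 [[ 0.32   0.947 -0.   ]
 [ 0.947 -0.32   0.001]
 [ 0.    -0.    -1.   ]] gap 42.7 gf 0.0 F [ 0.2 -0.3  0.1] M [-0.04  0.07  0.02] q6 [ 0.26  0.27 -0.35  0.95  0.    2.16]
shift [-0.14 -0.02 13.35] turn [-0.02 -0.03 -0.19]
```

>>> carry_out(
  targets=[
    [[-0.1, 0, 2.5, 0, 0, 0, 0.5], [-0.1, 0, 5, 0, 0, 0, 0.5], [-0.1, 0, 7.5, 0, 0, 0, 0.5], [-0.1, 0, 9.5, 0, 0, 0, 0.5], [-0.1, 0, 11, 0, 0, 0, 0.5], [-0.1, 0, 12, 0, 0, 0, 0.5], [-0.1, 0, 13, 0, 0, 0, 0.5], [-0.1, 0, 13.3, 0, 0, 0, 0.5]],
  ],
)

```text
t: 2.77
eef_pos: [446.5, 193.3, 36.7]
tool_rot: [-2.559, -1.821, 0.004]
ft_force: [0.2, 0.3, -0.0]
finger_gap: 43.0
gripper_force: 0.0
```

Run:
```python
from h import *
import cv2
st()
a=[cv2.resize(grab_frame(n)[y:y+56,x:x+60,::-1],(400,373),interpolation=cv2.INTER_CUBIC) for n,x,y in(("scene",240,230),("top",190,255))]
a[1]=cv2.convertScaleAbs(a[1],alpha=1.6);cv2.imwrite("pics/g1.png",cv2.hconcat(a))
```

```text
t 2.77 tcp [446.5 193.3  36.7] R
 [[ 0.327  0.945 -0.003]
 [ 0.945 -0.327 -0.001]
 [-0.002 -0.002 -1.   ]] gap 43.0 gf 0.0 F [ 0.2  0.3 -0. ] M [0.01 0.01 0.02] q6 [ 0.26  0.43 -0.53  0.61 -0.    2.16]
```

View pics/g1.png

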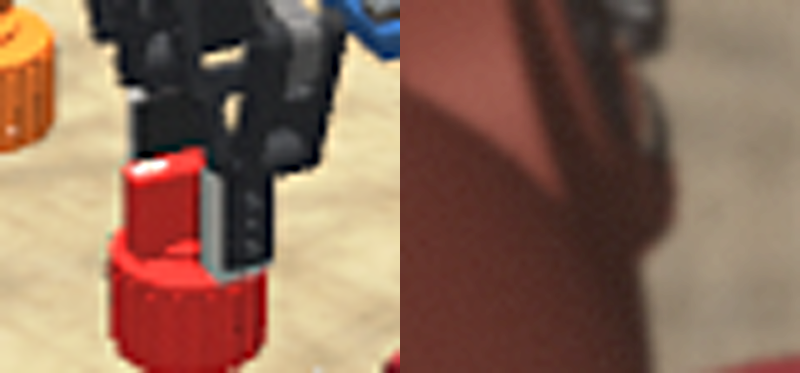

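The fingers straddle the red bar in the scene view (bar about (165,200) in the crop, near finger about (235,220)). The arm hides the nut in the top view. I'll close the gripper.

>>> carry_out(
  targets=[
    [[0, 0, 0, 0, 0, 0, 0.2], [0, 0, 0, 0, 0, 0, 0], [0, 0, 0, 0, 0, 0, 0], [0, 0, 0, 0, 0, 0, 0], [0, 0, 0, 0, 0, 0, 0], [0, 0, 0, 0, 0, 0, 0], [0, 0, 0, 0, 0, 0, 0], [0, 0, 0, 0, 0, 0, 0]],
  ],
  newtons=30,
)

```text
t: 3.53
eef_pos: [448.0, 193.7, 38.6]
tool_rot: [2.559, 1.822, 0.001]
ft_force: [-1.1, -0.6, 5.0]
finger_gap: 10.6
gripper_force: 37.1
```

Run:
```python
from h import *
st();go((545.7,-21.7,120),115)
```

```text
t 3.53 tcp [448.  193.7  38.6] R
 [[ 0.327  0.945  0.001]
 [ 0.945 -0.327  0.   ]
 [ 0.     0.001 -1.   ]] gap 10.6 gf 37.1 F [-1.1 -0.6  5. ] M [-0.06  0.12 -0.02] q6 [ 0.26  0.43 -0.53  0.62 -0.    2.16]
shift [-17.15  16.29  -8.14] turn [ 3.000e-02 -0.000e+00 -4.411e+01]
```

>>> carry_out(
  targets=[
    [[0, 0, -1, 0, 0, 0, 0], [0, 0, -3, 0, 0, 0, 0], [0, 0, -5.5, 0, 0, 0, 0], [0, 0, -8, 0, 0, 0, 0], [-1.5, 1.4, -8.1, 0, 0, 0, 0], [-3.5, 3.3, -8.1, 0, 0, 0, 0], [-5.7, 5.4, -8.1, 0, 0, 0, 0], [-7.9, 7.5, -8.1, 0, 0, -4, 0]],
  ],
)

```text
t: 4.2
eef_pos: [492.8, 93.6, 119.3]
tool_rot: [-2.494, -1.91, -0.0]
ft_force: [0.7, 0.2, -1.2]
finger_gap: 10.1
gripper_force: 36.2
```

Run:
```python
from h import *
st();go((545.7,-21.7,120),115)
```

```text
t 4.2 tcp [492.8  93.6 119.3] R
 [[ 0.261  0.965 -0.   ]
 [ 0.965 -0.261  0.   ]
 [ 0.    -0.    -1.   ]] gap 10.1 gf 36.2 F [ 0.7  0.2 -1.2] M [ 0.04 -0.04 -0.01] q6 [ 0.04  0.34 -0.4   0.83  0.    1.88]
shift [-9.76  8.11 -0.07] turn [ -0.   -0.  -40.1]
```

>>> carry_out(
  targets=[
    [[-1.9, 1.6, 0, 0, 0, -6, 0], [-3.9, 3.2, 0, 0, 0, -12, 0], [-5.8, 4.9, 0, 0, 0, -18, 0], [-7.8, 6.5, 0, 0, 0, -24, 0], [-9, 7.5, 0, 0, 0, -30, 0], [-9.7, 8.1, 0, 0, 0, -36, 0], [-9.76, 8.11, 0, 0, 0, -40, 0], [-9.76, 8.11, 0, 0, 0, -40, 0]],
  ],
)

```text
t: 4.87
eef_pos: [545.4, -21.5, 118.8]
tool_rot: [-1.688, -2.649, 0.0]
ft_force: [0.6, 0.9, -1.6]
finger_gap: 10.2
gripper_force: 36.2
```

Run:
```python
from h import *
import cv2
st();go((545.7,-21.7,120),115)
a=[cv2.resize(grab_frame(n)[y:y+84,x:x+80,::-1],(400,420),interpolation=cv2.INTER_CUBIC) for n,x,y in(("scene",265,155),("top",285,175))]
a[1]=cv2.convertScaleAbs(a[1],alpha=1.6);cv2.imwrite("pics/g2.png",cv2.hconcat(a))
```

```text
t 4.87 tcp [545.4 -21.5 118.8] R
 [[-0.423  0.906 -0.001]
 [ 0.906  0.423  0.   ]
 [ 0.001 -0.001 -1.   ]] gap 10.2 gf 36.2 F [ 0.6  0.9 -1.6] M [ 0.03  0.03 -0.  ] q6 [-0.17  0.42 -0.28  0.88  0.    0.96]
shift [-0.03  0.02 -0.12] turn [-0.04 -0.03 -0.  ]
```

View pics/g2.png

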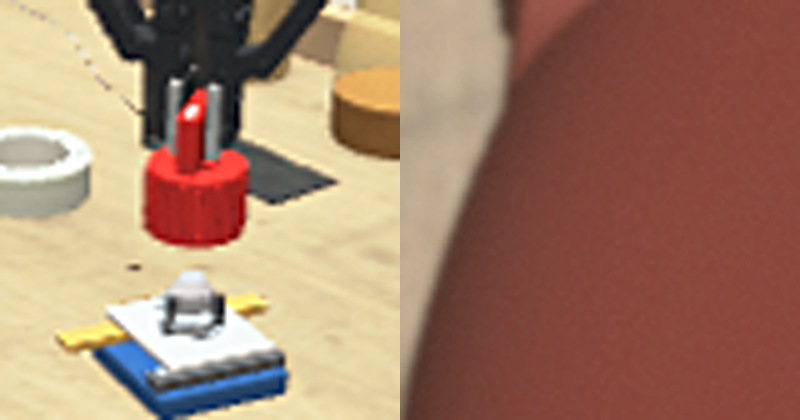

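The nut is held upright above the stud: cap spans columns 144–248 in the crop, stud centred at about 193. They are aligned within about 1 mm. I'll lower it.

>>> carry_out(
  targets=[
    [[0, 0, 1, 0, 0, 0, 0], [0, 0, 2, 0, 0, 0, 0], [0, 0, 2.5, 0, 0, 0, 0], [0, 0, 2.8, 0, 0, 0, 0], [0, 0, 3, 0, 0, 0, 0], [0, 0, 3.2, 0, 0, 0, 0], [0, 0, 3.3, 0, 0, 0, 0], [0, 0, 3.3, 0, 0, 0, 0]],
  ],
)

```text
t: 5.63
eef_pos: [545.6, -20.9, 86.3]
tool_rot: [1.691, 2.648, -0.0]
ft_force: [-0.2, -0.1, -1.3]
finger_gap: 10.5
gripper_force: 36.2
```

Run:
```python
from h import *
st();go((545.7,-21.7,77.6),115)
```

```text
t 5.63 tcp [545.6 -20.9  86.3] R
 [[-0.421  0.907  0.   ]
 [ 0.907  0.421 -0.   ]
 [-0.     0.    -1.   ]] gap 10.5 gf 36.2 F [-0.2 -0.1 -1.3] M [-0.05 -0.04 -0.07] q6 [-0.17  0.45 -0.32  0.8  -0.    0.96]
shift [-0.08 -0.02  0.87] turn [ 0.    0.   -0.12]
```

>>> carry_out(
  targets=[
    [[0, 0, 0.1, 0, 0, 0, 0], [0, 0, 0.2, 0, 0, 0, 0], [0, 0, 0.3, 0, 0, 0, 0], [0, 0, 0.4, 0, 0, 0, 0], [0, 0, 0.5, 0, 0, 0, 0], [0, 0, 0.55, 0, 0, 0, 0], [0, 0, 0.6, 0, 0, 0, 0], [0, 0, 0.6, 0, 0, 0, 0]],
  ],
)

```text
t: 6.3
eef_pos: [546.1, -21.1, 80.5]
tool_rot: [1.69, 2.647, 0.0]
ft_force: [3.9, -1.4, 0.8]
finger_gap: 10.4
gripper_force: 36.4
```

Run:
```python
from h import *
st()
```

```text
t 6.3 tcp [546.1 -21.1  80.5] R
 [[-0.421  0.907  0.001]
 [ 0.907  0.421 -0.   ]
 [-0.001  0.001 -1.   ]] gap 10.4 gf 36.4 F [ 3.9 -1.4  0.8] M [-0.43 -0.84  0.  ] q6 [-0.17  0.46 -0.33  0.78 -0.    0.96]
```

>>> carry_out(
  targets=[
    [[-0.03, 0.05, 0, 0, 0, 0, 0], [-0.05, 0.07, 0.1, 0, 0, 0, 0], [-0.05, 0.07, 0.15, 0, 0, 0, 0], [-0.05, 0.07, 0.2, 0, 0, 0, 0], [-0.05, 0.07, 0.25, 0, 0, 0, 0], [-0.05, 0.07, 0.3, 0, 0, 0, 0], [-0.05, 0.07, 0.3, 0, 0, 0, 0], [-0.05, 0.07, 0.3, 0, 0, 0, 0]],
  ],
)

```text
t: 6.97
eef_pos: [546.4, -21.2, 77.3]
tool_rot: [1.691, 2.648, -0.0]
ft_force: [2.5, -2.7, -0.8]
finger_gap: 10.3
gripper_force: 36.5
```

Run:
```python
from h import *
st()
```

```text
t 6.97 tcp [546.4 -21.2  77.3] R
 [[-0.421  0.907 -0.   ]
 [ 0.907  0.421 -0.   ]
 [-0.    -0.    -1.   ]] gap 10.3 gf 36.5 F [ 2.5 -2.7 -0.8] M [-0.61 -0.45  0.02] q6 [-0.17  0.47 -0.33  0.78 -0.    0.96]
```

>>> carry_out(
  targets=[
    [[-0.05, 0.03, 0, 0, 0, 0, 0], [-0.1, 0.03, 0, 0, 0, 0, 0], [-0.1, 0.03, 0.05, 0, 0, 0, 0], [-0.1, 0.03, 0.1, 0, 0, 0, 0], [-0.1, 0.03, 0.15, 0, 0, 0, 0], [-0.1, 0.03, 0.15, 0, 0, 0, 0], [-0.1, 0.03, 0.15, 0, 0, 0, 0], [-0.1, 0.03, 0.15, 0, 0, 0, 0]],
  ],
)

```text
t: 7.63
eef_pos: [546.8, -21.4, 76.9]
tool_rot: [-1.69, -2.648, -0.001]
ft_force: [-4.2, 1.1, 16.6]
finger_gap: 10.2
gripper_force: 38.9
```

Run:
```python
from h import *
st()
```

```text
t 7.63 tcp [546.8 -21.4  76.9] R
 [[-0.421  0.907  0.   ]
 [ 0.907  0.421  0.001]
 [ 0.001  0.    -1.   ]] gap 10.2 gf 38.9 F [-4.2  1.1 16.6] M [ 0.21  1.08 -0.02] q6 [-0.17  0.47 -0.33  0.78  0.    0.96]
```

>>> carry_out(
  targets=[
    [[0, -0.03, -0.08, 0, 0, 0, 0], [0, -0.03, -0.08, 0, 0, -3, 0], [0, -0.03, -0.08, 0, 0, -6, 0], [0, -0.03, -0.08, 0, 0, -9, 0], [0, -0.03, -0.08, 0, 0, -12, 0], [0, -0.03, -0.08, 0, 0, -15, 0], [0, -0.03, -0.08, 0, 0, -18, 0], [0, -0.03, -0.08, 0, 0, -21, 0]],
  ],
)

```text
t: 8.3
eef_pos: [546.9, -21.7, 77.1]
tool_rot: [1.176, 2.913, 0.001]
ft_force: [-0.3, 0.4, 7.5]
finger_gap: 10.2
gripper_force: 37.5
```

Run:
```python
from h import *
st()
```

```text
t 8.3 tcp [546.9 -21.7  77.1] R
 [[-0.72   0.694  0.   ]
 [ 0.694  0.72   0.001]
 [ 0.     0.001 -1.   ]] gap 10.2 gf 37.5 F [-0.3  0.4  7.5] M [ 0.13  0.21 -0.01] q6 [-0.17  0.47 -0.33  0.78  0.    0.59]
```

Good: 7.5 N pressure and near-zero side force. I'll keep turning.

>>> carry_out(
  targets=[
    [[0, 0, -0.01, 0, 0, -3, 0], [0, 0, -0.01, 0, 0, -6, 0], [0, 0, -0.01, 0, 0, -9, 0], [0, 0, -0.01, 0, 0, -12, 0], [0, 0, -0.01, 0, 0, -15, 0], [0, 0, -0.01, 0, 0, -18, 0], [0, 0, -0.01, 0, 0, -20, 0], [0, 0, -0.01, 0, 0, -22, 0]],
  ],
)

```text
t: 8.97
eef_pos: [546.8, -21.7, 77.1]
tool_rot: [0.6, 3.084, 0.001]
ft_force: [0.3, 0.1, 6.2]
finger_gap: 10.6
gripper_force: 37.4
```

Run:
```python
from h import *
st()
```

```text
t 8.97 tcp [546.8 -21.7  77.1] R
 [[-0.927  0.375  0.   ]
 [ 0.375  0.927  0.   ]
 [-0.     0.001 -1.   ]] gap 10.6 gf 37.4 F [0.3 0.1 6.2] M [ 0.08  0.2  -0.04] q6 [-0.17  0.47 -0.33  0.78  0.    0.21]
```

>>> carry_out(
  targets=[
    [[0, 0, 0, 0, 0, -2, 0], [0, 0, 0, 0, 0, -4, 0], [0, 0, 0, 0, 0, -6, 0], [0, 0, 0, 0, 0, -8, 0], [0, 0, 0, 0, 0, -10, 0], [0, 0, 0, 0, 0, -12, 0], [0, 0, 0, 0, 0, -14, 0], [0, 0, 0, 0, 0, -15, 0]],
  ],
)

```text
t: 9.63
eef_pos: [546.6, -22.0, 76.9]
tool_rot: [-0.192, -3.135, 0.0]
ft_force: [-1.3, -1.5, 5.2]
finger_gap: 10.3
gripper_force: 37.1
```

Run:
```python
from h import *
st()
```

```text
t 9.63 tcp [546.6 -22.   76.9] R
 [[-0.993  0.122 -0.   ]
 [ 0.122  0.993 -0.   ]
 [ 0.    -0.    -1.   ]] gap 10.3 gf 37.1 F [-1.3 -1.5  5.2] M [-0.41  0.31 -0.02] q6 [-0.17  0.47 -0.33  0.78 -0.   -0.05]
```

>>> carry_out(
  targets=[
    [[0, 0, 0.02, 0, 0, -1, 0], [0, 0, 0.02, 0, 0, -3, 0], [0, 0, 0.02, 0, 0, -4, 0], [0, 0, 0.02, 0, 0, -6, 0], [0, 0, 0.02, 0, 0, -7, 0], [0, 0, 0.02, 0, 0, -9, 0], [0, 0, 0.02, 0, 0, -10, 0], [0, 0, 0.02, 0, 0, -12, 0]],
  ],
)

```text
t: 10.3
eef_pos: [546.7, -21.8, 76.3]
tool_rot: [0.134, -3.138, -0.001]
ft_force: [2.0, -0.8, -1.5]
finger_gap: 10.2
gripper_force: 36.3
```

Run:
```python
from h import *
st()
```

```text
t 10.3 tcp [546.7 -21.8  76.3] R
 [[-0.996 -0.086 -0.   ]
 [-0.086  0.996  0.   ]
 [ 0.     0.    -1.   ]] gap 10.2 gf 36.3 F [ 2.  -0.8 -1.5] M [-0.07 -0.37  0.03] q6 [-0.17  0.47 -0.33  0.78  0.   -0.26]
```

The support has gone, so the pins are over the notches. I'll lower the nut.

>>> carry_out(
  targets=[
    [[0, 0, 0.03, 0, 0, 0, 0], [0, 0, 0.06, 0, 0, 0, 0], [0, 0, 0.09, 0, 0, 0, 0], [0, 0, 0.12, 0, 0, 0, 0], [0, 0, 0.15, 0, 0, 0, 0], [0, 0, 0.18, 0, 0, 0, 0], [0, 0, 0.2, 0, 0, 0, 0], [0, 0, 0.2, 0, 0, 0, 0]],
  ],
)

```text
t: 10.97
eef_pos: [547.0, -21.9, 74.5]
tool_rot: [-0.134, 3.138, 0.0]
ft_force: [1.8, 1.4, -0.5]
finger_gap: 10.7
gripper_force: 36.4
```

Run:
```python
from h import *
st()
```

```text
t 10.97 tcp [547.  -21.9  74.5] R
 [[-0.996 -0.085  0.   ]
 [-0.085  0.996  0.   ]
 [-0.     0.    -1.   ]] gap 10.7 gf 36.4 F [ 1.8  1.4 -0.5] M [ 0.21 -0.53  0.04] q6 [-0.17  0.47 -0.33  0.77  0.   -0.26]
```

>>> carry_out(
  targets=[
    [[0, 0, 0.1, 0, 0, 0, 0], [0, 0, 0.2, 0, 0, 0, 0], [0, 0, 0.3, 0, 0, 0, 0], [0, 0, 0.4, 0, 0, 0, 0], [0, 0, 0.48, 0, 0, 0, 0], [0, 0, 0.55, 0, 0, 0, 0], [0, 0, 0.6, 0, 0, 0, 0], [0, 0, 0.6, 0, 0, 0, 0]],
  ],
)

```text
t: 11.63
eef_pos: [546.7, -22.0, 68.3]
tool_rot: [0.134, -3.139, 0.0]
ft_force: [1.5, 0.2, -1.3]
finger_gap: 10.3
gripper_force: 36.2
```

Run:
```python
from h import *
st()
```

```text
t 11.63 tcp [546.7 -22.   68.3] R
 [[-0.996 -0.085 -0.   ]
 [-0.085  0.996 -0.   ]
 [ 0.    -0.    -1.   ]] gap 10.3 gf 36.2 F [ 1.5  0.2 -1.3] M [-0.04 -0.47 -0.02] q6 [-0.17  0.48 -0.34  0.76 -0.   -0.26]
```

Underside is at about 30. I'll ease it to the notch floor.

>>> carry_out(
  targets=[
    [[0, 0, 0.03, 0, 0, 0, 0], [0, 0, 0.06, 0, 0, 0, 0], [0, 0, 0.09, 0, 0, 0, 0], [0, 0, 0.12, 0, 0, 0, 0], [0, 0, 0.12, 0, 0, 0, 0], [0, 0, 0.12, 0, 0, 0, 0], [0, 0, 0.12, 0, 0, -1, 0], [0, 0, 0.12, 0, 0, -2, 0]],
  ],
)

```text
t: 12.3
eef_pos: [547.0, -22.0, 67.6]
tool_rot: [-0.19, 3.135, -0.0]
ft_force: [1.7, -0.5, 5.6]
finger_gap: 10.2
gripper_force: 37.2
```

Run:
```python
from h import *
st()
```

```text
t 12.3 tcp [547.  -22.   67.6] R
 [[-0.993 -0.121  0.   ]
 [-0.121  0.993 -0.   ]
 [-0.    -0.    -1.   ]] gap 10.2 gf 37.2 F [ 1.7 -0.5  5.6] M [-0.02 -0.16 -0.05] q6 [-0.17  0.48 -0.34  0.76 -0.   -0.29]
```

>>> carry_out(
  targets=[
    [[0, 0, -0.03, 0, 0, 3, 0], [0, 0, -0.03, 0, 0, 6, 0], [0, 0, -0.02, 0, 0, 9, 0], [0, 0, 0, 0, 0, 12, 0], [0, 0, 0.03, 0, 0, 15, 0], [0, 0, 0.06, 0, 0, 18, 0], [0, 0, 0.08, 0, 0, 20, 0], [0, 0, 0.1, 0, 0, 22, 0]],
  ],
)

```text
t: 12.97
eef_pos: [546.8, -21.7, 67.1]
tool_rot: [0.415, 3.114, 0.001]
ft_force: [-2.9, 1.5, 14.1]
finger_gap: 10.2
gripper_force: 38.4
```

Run:
```python
from h import *
st()
```

```text
t 12.97 tcp [546.8 -21.7  67.1] R
 [[-0.965  0.262  0.   ]
 [ 0.262  0.965  0.   ]
 [-0.     0.    -1.   ]] gap 10.2 gf 38.4 F [-2.9  1.5 14.1] M [0.5  0.61 0.11] q6 [-0.17  0.48 -0.34  0.75  0.    0.09]
```

>>> carry_out(
  targets=[
    [[0, 0, -0.04, 0, 0, 2, 0], [0, 0, -0.04, 0, 0, 5, 0], [0, 0, -0.02, 0, 0, 8, 0], [0, 0, 0, 0, 0, 10, 0], [0, 0, 0.02, 0, 0, 12, 0], [0, 0, 0.04, 0, 0, 14, 0], [0, 0, 0.05, 0, 0, 16, 0], [0, 0, 0.06, 0, 0, 17, 0]],
  ],
)

```text
t: 13.63
eef_pos: [546.9, -21.7, 66.0]
tool_rot: [0.871, 3.018, 0.001]
ft_force: [-0.5, 1.7, 5.9]
finger_gap: 10.7
gripper_force: 37.4
```

Run:
```python
from h import *
st()
```

```text
t 13.63 tcp [546.9 -21.7  66. ] R
 [[-0.846  0.533  0.   ]
 [ 0.533  0.846  0.   ]
 [-0.     0.    -1.   ]] gap 10.7 gf 37.4 F [-0.5  1.7  5.9] M [0.33 0.05 0.05] q6 [-0.17  0.48 -0.34  0.75  0.    0.39]
```

>>> carry_out(
  targets=[
    [[0, 0, 0.02, 0, 0, 3, 0], [0, 0, 0.04, 0, 0, 6, 0], [0, 0, 0.06, 0, 0, 8, 0], [0, 0, 0.08, 0, 0, 10, 0], [0, 0, 0.1, 0, 0, 12, 0], [0, 0, 0.12, 0, 0, 14, 0], [0, 0, 0.14, 0, 0, 16, 0], [0, 0, 0.15, 0, 0, 17, 0]],
  ],
)

```text
t: 14.3
eef_pos: [546.9, -22.1, 64.6]
tool_rot: [1.308, 2.856, -0.0]
ft_force: [-0.5, -0.4, 7.4]
finger_gap: 10.4
gripper_force: 37.4
```

Run:
```python
from h import *
st()
```

```text
t 14.3 tcp [546.9 -22.1  64.6] R
 [[-0.653  0.757  0.   ]
 [ 0.757  0.653 -0.   ]
 [-0.     0.    -1.   ]] gap 10.4 gf 37.4 F [-0.5 -0.4  7.4] M [-0.03  0.15  0.06] q6 [-0.17  0.48 -0.34  0.75 -0.    0.69]
```

>>> carry_out(
  targets=[
    [[0, 0, 0.01, 0, 0, 1, 0], [0, 0, 0.02, 0, 0, 2.5, 0], [0, 0, 0.03, 0, 0, 4, 0], [0, 0, 0.04, 0, 0, 5, 0], [0, 0, 0.05, 0, 0, 6, 0], [0, 0, 0.06, 0, 0, 7, 0], [0, 0, 0.07, 0, 0, 8, 0], [0, 0, 0.07, 0, 0, 8, 0]],
  ],
)

```text
t: 14.97
eef_pos: [547.0, -22.0, 64.0]
tool_rot: [1.502, 2.758, 0.0]
ft_force: [-0.2, 0.4, 7.7]
finger_gap: 10.4
gripper_force: 37.6
```

Run:
```python
from h import *
st()
```

```text
t 14.97 tcp [547. -22.  64.] R
 [[-0.542  0.84   0.001]
 [ 0.84   0.542 -0.   ]
 [-0.001  0.    -1.   ]] gap 10.4 gf 37.6 F [-0.2  0.4  7.7] M [-0.02  0.15  0.03] q6 [-0.17  0.48 -0.34  0.75 -0.    0.82]
```

>>> carry_out(
  targets=[
    [[0, 0, 0.01, 0, 0, 1, 0], [0, 0, 0.02, 0, 0, 2.5, 0], [0, 0, 0.03, 0, 0, 4, 0], [0, 0, 0.04, 0, 0, 5, 0], [0, 0, 0.05, 0, 0, 6, 0], [0, 0, 0.06, 0, 0, 7, 0], [0, 0, 0.07, 0, 0, 8, 0], [0, 0, 0.07, 0, 0, 8, 0]],
  ],
)

```text
t: 15.63
eef_pos: [547.2, -22.0, 63.4]
tool_rot: [1.691, 2.647, 0.0]
ft_force: [-0.2, -0.3, 8.9]
finger_gap: 10.1
gripper_force: 37.8
```

Run:
```python
from h import *
st()
```

```text
t 15.63 tcp [547.2 -22.   63.4] R
 [[-0.42   0.907  0.001]
 [ 0.907  0.42  -0.   ]
 [-0.001  0.001 -1.   ]] gap 10.1 gf 37.8 F [-0.2 -0.3  8.9] M [0.09 0.14 0.07] q6 [-0.17  0.48 -0.34  0.75 -0.    0.96]
```

>>> carry_out(
  targets=[
    [[0, 0, 0.01, 0, 0, 1, 0], [0, 0, 0.02, 0, 0, 2, 0], [0, 0, 0.02, 0, 0, 3, 0], [0, 0, 0.03, 0, 0, 4, 0], [0, 0, 0.04, 0, 0, 5, 0], [0, 0, 0.05, 0, 0, 6, 0], [0, 0, 0.05, 0, 0, 6, 0], [0, 0, 0.05, 0, 0, 6, 0]],
  ],
)

```text
t: 16.3
eef_pos: [547.3, -22.1, 63.1]
tool_rot: [1.826, 2.555, 0.001]
ft_force: [-0.2, 0.8, 10.6]
finger_gap: 10.4
gripper_force: 38.0
```

Run:
```python
from h import *
st()
```

```text
t 16.3 tcp [547.3 -22.1  63.1] R
 [[-0.324  0.946  0.001]
 [ 0.946  0.324 -0.   ]
 [-0.001  0.001 -1.   ]] gap 10.4 gf 38.0 F [-0.2  0.8 10.6] M [0.05 0.28 0.06] q6 [-0.17  0.48 -0.34  0.74 -0.    1.07]
```

>>> carry_out(
  targets=[
    [[0, 0, 0, 0, 0, 1, 0], [0, 0, 0.01, 0, 0, 2, 0], [0, 0, 0.01, 0, 0, 3, 0], [0, 0, 0.02, 0, 0, 4, 0], [0, 0, 0.02, 0, 0, 5, 0], [0, 0, 0.03, 0, 0, 6, 0], [0, 0, 0.03, 0, 0, 6, 0], [0, 0, 0.03, 0, 0, 6, 0]],
  ],
)

```text
t: 16.97
eef_pos: [547.3, -22.5, 63.1]
tool_rot: [1.956, 2.456, -0.0]
ft_force: [-1.9, -2.1, 14.0]
finger_gap: 10.7
gripper_force: 38.7
```

Run:
```python
from h import *
st()
```

```text
t 16.97 tcp [547.3 -22.5  63.1] R
 [[-0.224  0.975  0.001]
 [ 0.975  0.224 -0.001]
 [-0.001  0.001 -1.   ]] gap 10.7 gf 38.7 F [-1.9 -2.1 14. ] M [-0.32  0.5   0.44] q6 [-0.17  0.48 -0.34  0.74 -0.    1.17]
```

Firm: 0.44 N m, and the nut is about 4.5 mm below the start. I'll let go and lift.

>>> carry_out(
  targets=[
    [[0, 0, -0.04, 0, 0, 0, 0.2], [0, 0, -0.04, 0, 0, 0, 0.5], [0, 0, -0.04, 0, 0, 0, 0.5], [0, 0, -0.04, 0, 0, 0, 0.5], [0, 0, -0.3, 0, 0, 0, 0.5], [0, 0, -1, 0, 0, 0, 0.5], [0, 0, -2, 0, 0, 0, 0.5], [0, 0, -4, 0, 0, 0, 0.5]],
  ],
)

```text
t: 17.63
eef_pos: [545.7, -21.7, 101.7]
tool_rot: [-1.957, -2.455, 0.002]
ft_force: [0.1, 0.8, -0.4]
finger_gap: 43.0
gripper_force: 0.0
```

>>> carry_out(
  targets=[
    [[0, 0, -3, 0, 0, 0, 0.5], [0, 0, -6, 0, 0, 0, 0.5], [0, 0, -9, 0, 0, 0, 0.5], [-3, 0, -11, 0, 0, 0, 0.5], [-7, 0, -12, 0, 0, 0, 0.5], [-11, 0, -12, 0, 0, 0, 0.5], [-15, 0, -12, 0, 0, 0, 0.5], [-19, 0, -12, 0, 0, 0, 0.5]],
  ],
)

```text
t: 18.3
eef_pos: [589.5, -209.0, 223.7]
tool_rot: [1.956, 2.456, 0.001]
ft_force: [0.7, 0.3, -0.2]
finger_gap: 42.4
gripper_force: 0.0
```

Run:
```python
from h import *
import cv2
st()
a=[cv2.resize(grab_frame(n)[y:y+56,x:x+53,::-1],(397,420),interpolation=cv2.INTER_CUBIC) for n,x,y in(("scene",275,185),("top",295,205))]
a[1]=cv2.convertScaleAbs(a[1],alpha=1.6);cv2.imwrite("pics/g3.png",cv2.hconcat(a))
```

```text
t 18.3 tcp [ 589.5 -209.   223.7] R
 [[-0.223  0.975  0.002]
 [ 0.975  0.223 -0.001]
 [-0.001  0.001 -1.   ]] gap 42.4 gf 0.0 F [ 0.7  0.3 -0.2] M [-0.   -0.09  0.03] q6 [-0.46  0.49  0.12  1.21  0.    0.89]
```

View pics/g3.png

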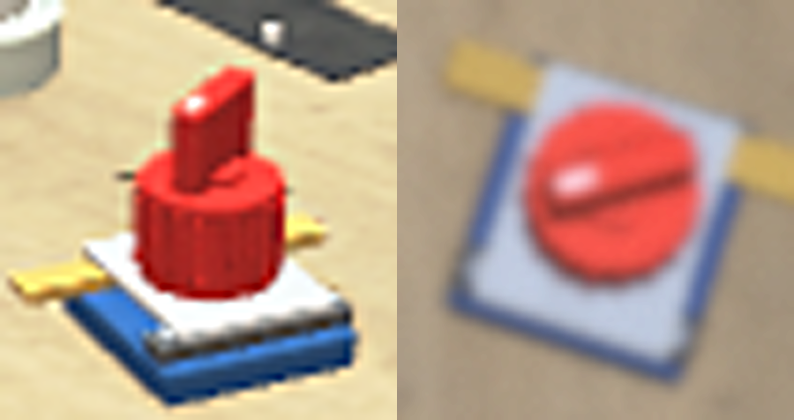

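The nut sits upright and flush on the clamp's plate (crop (210,220) in the scene view, (612,190) in the top view). The bar's angle matches the final turn, and the gripper is clear.

```bash
python3 -c "
from plant import job_done;print(job_done())"
```

```text
the job is handed in; nothing more can be done
None
```

The red cap nut is on the clamp's stud: it dropped into the thread start when turned backward, then came up firm at 0.44 N m when turned forward. The final pictures show it upright and flush on the plate, and the job was handed in at about 18 s with the gripper clear.

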